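# Set out the table caddy

## Task

Make up the table caddy: stand the pepper mill, the small square bottle, the small oblong tin and the slim salt shaker on the wooden board, each upright in the recess cut to the shape of its own foot (mill in the large round one, bottle in the square one, tin in the oblong one, shaker in the small round one). Set them down gently, without letting them drop, and leave the big square bottle, the big tin and the big shaker, which look alike but do not belong, standing where they are.

Things in the scene. Friction and masses are not known exactly. Their poses are not given: they have to be found in the camera images.
- caddy: Fixed beech board, 204 x 204 x 22 mm high, low steel grips on its -x and +x sides. Origin: centre of underside, z up. Four recesses 10 mm deep in its top (floors 12 mm above origin), centres in its own x, y, mm: large round, 76 across, at (+46, +46); square, 68 x 68, sides along x and y, at (+46, -46); oblong, 84 along x by 60 along y, at (-46, +46); small round, 60 across, at (-46, -46).
- mill_mid (a point): Short pepper mill of turned brown wood with a steel knob on top: round foot 58 mm across, straight round waist 44 mm across from 22 to 55 mm above the foot, head 45 mm across, 80 mm high in all, about 0.18 kg, loose. Origin half-way up on its axis, z up (40 mm above the foot).
- bottle_mid (a point): Small square bottle of green glass with a round neck and cork: square body 50 x 50 mm up to 60 mm, then shoulder and 22 mm neck, 88 mm high in all, about 0.22 kg, loose. Origin half-way up on its axis, z up (44 mm above the foot); x and y square to its flat sides.
- tin_mid (a point): Small oblong tin of plain bright metal: body 66 mm along its x, 42 mm along its y, up to 54 mm; smaller oblong cap on top, 66 mm high in all, about 0.13 kg, loose. Origin half-way up on its axis, z up (33 mm above the foot).
- shaker_mid (a point): Slim salt shaker, round, white ceramic with a domed steel top: 44 mm across at the foot, about 43 mm at half height, 72 mm high, about 0.15 kg, loose. Origin half-way up on its axis, z up (36 mm above the foot).
- big_bottle_mid (a point): Look-alike that stays: big square bottle of the same green glass, body 74 x 74 mm up to 85 mm, 125 mm high in all, loose. Origin half-way up on its axis, z up (62.5 mm above the foot); x and y square to its flat sides.
- big_tin_mid (a point): Look-alike that stays: big oblong tin of the same metal, 94 mm along its x, 58 mm along its y, 90 mm high with its cap, loose. Origin half-way up on its axis, z up (45 mm above the foot).
- big_shaker_mid (a point): Look-alike that stays: big shaker of the same white ceramic and steel, 80 mm across, 105 mm high, loose. Origin half-way up on its axis, z up (52.5 mm above the foot).
There are look-alikes about, which are no part of the job. What is shaped like the part that bears mill_mid but yellow is not meant.

How it is judged:
At the end, for the whole second after the job is handed in: Mill, small bottle, small tin and slim shaker each stand upright (within 0.08 rad) on the floor of their own recess (centre within 14 mm of the recess centre along each of the caddy's axes, height within 4 mm), at rest; the three big look-alikes are within 30 mm of where they stood and upright (x of mill_mid in the frame of caddy between 0.032 and 0.06 m and y of mill_mid in the frame of caddy between 0.032 and 0.06 m and z of mill_mid in the frame of caddy between 0.048 and 0.056 m and angle between each of mill_mid, bottle_mid, tin_mid, shaker_mid's own z axis and vertical below 0.08 rad and linear speed of each of mill, bottle, tin, shaker below 0.02 m/s and x of bottle_mid in the frame of caddy between 0.032 and 0.06 m and y of bottle_mid in the frame of caddy between -0.06 and -0.032 m and z of bottle_mid in the frame of caddy between 0.052 and 0.06 m and x of tin_mid in the frame of caddy between -0.06 and -0.032 m and y of tin_mid in the frame of caddy between 0.032 and 0.06 m and z of tin_mid in the frame of caddy between 0.041 and 0.049 m and x of shaker_mid in the frame of caddy between -0.06 and -0.032 m and y of shaker_mid in the frame of caddy between -0.06 and -0.032 m and z of shaker_mid in the frame of caddy between 0.044 and 0.052 m and distance of each of big_bottle_mid, big_tin_mid, big_shaker_mid from where it was at the start of the episode below 0.03 m and angle between each of big_bottle_mid, big_tin_mid, big_shaker_mid's own z axis and vertical below 0.1 rad); the robot touches nothing.
It fails at once if a thing of the set is dropped or knocked flying (faster than 0.65 m/s while not held: a fall of more than about 20 mm) ((contact force between the fingers and mill below 0.1 N and linear speed of mill above 0.65 m/s) or (contact force between the fingers and bottle below 0.1 N and linear speed of bottle above 0.65 m/s) or (contact force between the fingers and tin below 0.1 N and linear speed of tin above 0.65 m/s) or (contact force between the fingers and shaker below 0.1 N and linear speed of shaker above 0.65 m/s)).
It fails at once if the big square bottle is moved more than 30 mm or tipped (distance of big_bottle_mid from where it was at the start of the episode above 0.03 m or angle between big_bottle_mid's own z axis and vertical above 0.25 rad).
It fails at once if the big tin is moved more than 30 mm or tipped (distance of big_tin_mid from where it was at the start of the episode above 0.03 m or angle between big_tin_mid's own z axis and vertical above 0.25 rad).
It fails at once if the big shaker is moved more than 30 mm or tipped (distance of big_shaker_mid from where it was at the start of the episode above 0.03 m or angle between big_shaker_mid's own z axis and vertical above 0.25 rad).
It also fails if it takes over 109 s, if anything falls off the work surface, if the arm or the gripper's body presses on something with over 40 N, if the wrist force passes 120 N, or if a joint passes its speed limit or range.

## Robot

A 6-joint arm with a two-finger parallel gripper is mounted at the origin on the work surface. World frame = base frame: x ahead of the robot, y to its left, z up, the work surface at z = 0. Lengths are in m, angles in rad, forces in N, time in s.
With the tool pointing down it reaches from about 0.3 to 0.775 m from the base axis. Payload 14.6 kg.
Tool frame: the origin (TCP) lies on the centre line of the jaws, within the pads' length; the fingertips stand 19 mm ahead of it and the grasp point (between the pads) is the TCP; x points along the fingers, y is the direction in which the jaws open and shut, and the axes are right-handed (so a half turn about x gives the same grasp; the last joint's range is limited). The gripper opens to 85 mm and grips with 20 to 120 N. Pads are 22 mm wide; open, the fingers measure 114 mm over their backs; the gripper's body (76 mm by 85 mm) begins 54 mm behind the grasp point. The pads swing forward as they close: fully open they stand 13 mm farther back than shut.
Start: joints at [-1.25, 0.3, 1.521, -0, 1.321, -0.067], TCP at [0.208, -0.509, 0.25] pointing down, gripper open.
Joint ranges: [-3.03, 3.03], [-0.79, 2.21], [0.23, 2.52], [-1.04, 4.18], [0, 3.07], [-2.55, 2.55]. Speed limits (rad/s): [2.22, 2.22, 2.57, 3.14, 3.14, 3.14].

## Interface

Orientations are given as a 3x3 rotation matrix whose columns are the frame's x, y, z axes.
In Python, from plant import bot gives the robot as it stands. Calls block until the motion is done:
- bot.reach(position, orientation): joint-space move of the TCP to a pose.
- bot.move_straight(position, vel=0.15, ori=None, until_force=None): straight line of the TCP; ori=None keeps the orientation; vel is the mean speed in m/s. With until_force (N) it stops when the force on the tool has changed by that much, and returns True; else False.
- bot.move_j(angles): joint-space move.
- bot.gripper_open() and bot.grab(): open the fingers fully, or close them until they stop; the grip force is fixed at half the most.
- bot.sleep(seconds).
- bot.inverse_kinematics(position, orientation): joint angles nearest the present ones, or None.
- bot.sense(): the state.
- bot.capture(name): name is "scene" or "top" or "wrist"; returns (picture, depth): 400x640x3 uint8, red, green, blue; 400x640 float32, m along the optical axis (not along the pixel's ray), 0 where there is no reading.
- bot.get_calibration(name): a dict with "intrinsics" (3x3 intrinsics, pixels), "R" (3x3) and "t" (3): a world point X has camera coordinates R X + t; the wrist camera has in their place "hand_eye" (4x4, takes a point from camera to tool coordinates, whose origin is the TCP and whose axes are the tool frame's). Camera axes: x right, y down, z forward; pixel columns grow to the right and rows downward; lengths in m; the calibration is good to about 2 mm. A picture is of the moment at which its call begins: read the wrist's pose just before it. get_calibration takes no time and is no camera call.
A pose or a line that the arm cannot do raises bot.PlanningError and nothing moves.
- bot.finish_job(): hands the job in, once; it reports no verdict.
The state is a dict: "t": time; "joints": joint angles; "qvel": joint speeds; "effort": joint torques, N m; "tcp_pos": TCP position; "ee_rot": TCP orientation; "wrist_force": force on the tool from outside, world axes, zero at the start; "wrist_torque": the same for the moment, N m; "grip_width": finger opening in m.
Only numpy, scipy, OpenCV 4.12 (cv2) and the standard library are available. Lean on these libraries where they do the work, as an engineer would, in place of code of your own. Each camera call takes 0.05 s, during which the arm holds its last target. There are 200 camera calls.

## Working session

There is one attempt and no reset: what is moved stays moved. The work goes in short steps, each a Python script; the robot and the scene stay as the last script left them, time stands still between calls to the robot, and variables do not carry over. Pictures are saved under pics/ and viewed, on a budget of 14 in all, crops included, one or two more only if the job needs it, and the job is handed in when it is done.

```bash
ls; mkdir -p pics; python3 - <<'E'
from plant import bot
import cv2,numpy as np
for n in("scene","top"):
    p,d=bot.capture(n); cv2.imwrite(f"pics/{n}0.png",p[:,:,::-1]); np.savez(f"{n}0.npz",p=p,d=d)
    c=bot.get_calibration(n); print(n,c, 'cam', -c["R"].T@c["t"])
print(bot.get_calibration("wrist")); s=bot.sense(); print(s)
E
```

```text
pics
scene {'intrinsics': array([[371.34235013,   0.        , 316.86565768],
       [  0.        , 371.34235013, 197.64979469],
       [  0.        ,   0.        ,   1.        ]]), 'R': array([[ 0.80652957,  0.59117444,  0.00477881],
       [ 0.35881538, -0.48306968, -0.79868342],
       [-0.46985273,  0.6458765 , -0.60173246]]), 't': array([-0.46743843, -0.10593814,  1.14727104])} cam [ 0.95406357 -0.51583326  0.60797299]
top {'intrinsics': array([[515.05150518,   0.        , 322.13848872],
       [  0.        , 515.05150518, 204.555221  ],
       [  0.        ,   0.        ,   1.        ]]), 'R': array([[ 0.02842877, -0.99946205,  0.01635304],
       [-0.99812939, -0.0292691 , -0.05367542],
       [ 0.05412518, -0.01479652, -0.99842452]]), 't': array([0.03184474, 0.48766687, 1.55934127])} cam [0.40144969 0.069174   1.58253953]
{'intrinsics': array([[329.0152987 ,   0.        , 317.82452554],
       [  0.        , 329.0152987 , 194.24891943],
       [  0.        ,   0.        ,   1.        ]]), 'hand_eye': array([[ 5.11074704e-04, -3.12870170e-01,  9.49795765e-01,
        -1.2326161
[... 343 characters left out ...]
  1.87015786e-05,
        1.32072701e+00, -6.65936733e-02]), 'qvel': array([-0.00010544, -0.00040546, -0.00119612, -0.00184656,  0.0022487 ,
        0.00116635]), 'effort': array([ 7.95918022e-04, -5.44381213e+01, -3.62371230e+01, -2.67425020e-05,
        3.06963608e-03, -2.36436824e-05]), 'tcp_pos': array([ 0.20793724, -0.50897162,  0.2497943 ]), 'ee_rot': array([[-3.09977659e-04,  3.78165280e-01, -9.25738043e-01],
       [ 9.88956097e-04, -9.25737519e-01, -3.78165397e-01],
       [-9.99999463e-01, -1.03273711e-03, -8.70309096e-05]]), 'wrist_force': array([-0.63663937, -1.15633229, -0.42887988]), 'wrist_torque': array([0.02410703, 0.02495611, 0.01174803]), 'grip_width': 0.08571118460712913}
```

View pics/scene0.png

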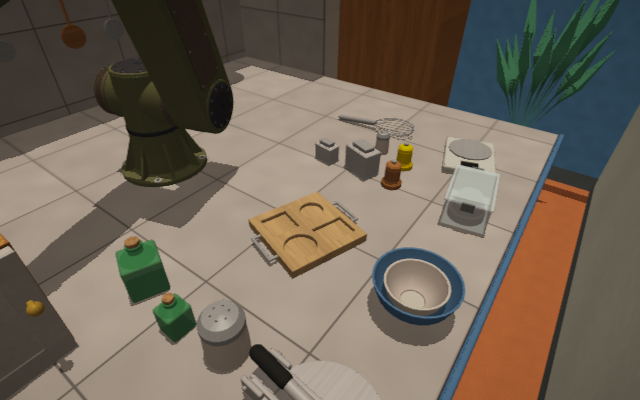

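View pics/top0.png

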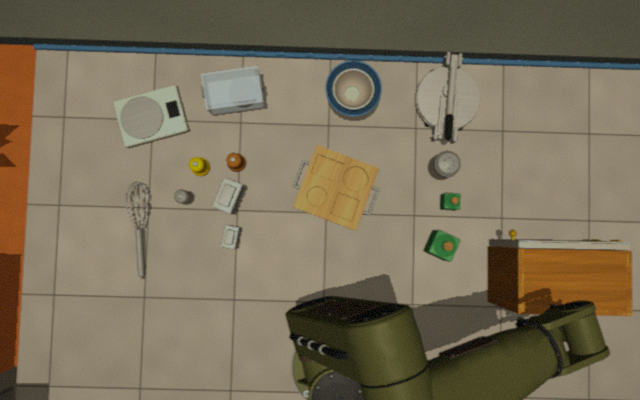

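The top view has everything clear of the arm. Mill is at (235,161), yellow look-alike (198,166), slim shaker (183,197), small tin (230,237), big tin (228,195), small bottle (451,201), big bottle (443,245), big shaker (446,165), caddy (337,187). Large round is lower-right of the caddy in the scene view, which puts caddy +x at image right.

```bash
cat > vis.py <<'E'
import numpy as np,cv2
def cloud(d,c):
    K=c["intrinsics"]; v,u=np.mgrid[:d.shape[0],:d.shape[1]]
    X=np.dstack([(u-K[0,2])/K[0,0]*d,(v-K[1,2])/K[1,1]*d,d])
    return (X-c["t"])@c["R"]          # R^T (X-t)
def ray(uv,c,z):
    K=c["intrinsics"]; uv=np.atleast_2d(uv).astype(float)
    r=np.c_[(uv-K[:2,2])/K[[0,1],[0,1]],np.ones(len(uv))]@c["R"]; o=-c["R"].T@c["t"]
    return (o+r*((z-o[2])/r[:,2])[:,None])[:,:2]
E
python3 - <<'E'
from plant import bot
import numpy as np,cv2
from vis import *
D=np.load("top0.npz");d=D["d"];p=D["p"];c=bot.get_calibration("top");P=cloud(d,c)
print("table z",np.round([P[300,100,2],P[140,270,2],P[220,270,2],P[240,400,2]],4), "board", P[187,337])
obj=dict(mill=(235,161,.08),yellow=(198,166,.08),shaker=(183,197,.072),tin=(230,237,.066),bigtin=(228,195,.09),bottle=(451,201,.088),bigb=(443,245,.125),bigs=(446,165,.105))
bot_body=dict(tin=.054,bottle=.060)
for n,(u,v,h) in obj.items():
    Z=P[v-25:v+26,u-25:u+26]
    m=((Z[...,2]>.012)&(d[v-25:v+26,u-25:u+26]>0)).astype(np.uint8)
    k,lab,st,ce=cv2.connectedComponentsWithStats(m); i=lab[25,25]
    if i==0: print(n,"no",Z[25,25]);continue
    q=Z[lab==i]; zt=np.percentile(q[:,2],97)
    t=q[q[:,2]>h-.012]
    o=f"{n}: n{len(q)} ztop {zt:.4f} all-mid {q[:,:2].min(0)/2+q[:,:2].max(0)/2} topmean {t[:,:2].mean(0)} n{len(t)}"
    if n in bot_body or n=='bigtin':
        hb=bot_body.get(n,.075); b=q[(q[:,2]>hb-.008)]
        r=cv2.minAreaRect((b[:,:2]*1000).astype(np.float32)); o+=f" rect {np.round(r[0],1)} {np.round(r[1],1)} {r[2]:.1f}"
    print(o)
# board
m=(np.abs(P[...,2]-.022)<.004); Zb=np.zeros(m.shape,np.uint8); Zb[130:245,285:395]=m[130:245,285:395]
hsv=cv2.cvtColor(p,cv2.COLOR_RGB2HSV); print("board hsv",hsv[187,337])
w=np.zeros(m.shape,np.uint8); w[130:245,280:395]=cv2.inRange(hsv,(8,90,60),(28,255,255))[130:245,280:395]
w=cv2.morphologyEx(w,cv2.MORPH_CLOSE,np.ones((5,5)))
ct=max(cv2.findContours(w,0,1)[0],key=cv2.contourArea)
xy=ray(ct[:,0],c,.022)
r=cv2.minAreaRect((xy*1000).astype(np.float32)); print("board rect",r)
bp=P[w>0]; fl=(bp[:,2]<.0165); print("floor frac",fl.mean(), np.percentile(bp[:,2],[5,50,95]))
big=cv2.resize(p[125:275,160:480],None,fx=2.5,fy=2.5,interpolation=cv2.INTER_CUBIC);cv2.imwrite("pics/crop1.png",big[:,:,::-1])
E
```

```text
table z [ 0.004   0.0026  0.0009 -0.0011] board [0.54075293 0.0024117  0.02280885]
mill: n282 ztop 0.0813 all-mid [0.60877545 0.31069575] topmean [0.60944092 0.31127443] n127
yellow: n293 ztop 0.0783 all-mid [0.59293059 0.41913122] topmean [0.59229851 0.42033782] n117
shaker: n220 ztop 0.0740 all-mid [0.49672519 0.46065711] topmean [0.49657722 0.46096252] n148
tin: n360 ztop 0.0705 all-mid [0.38149623 0.31633765] topmean [0.38086459 0.3167079 ] n217 rect [381.4 316.8] [43.1 67.1] 82.3
bigtin: n758 ztop 0.0937 all-mid [0.50338174 0.32607189] topmean [0.50227916 0.32391604] n429 rect [502.8 325.9] [61.2 95. ] 69.9
bottle: n341 ztop 0.0892 all-mid [ 0.50695545 -0.33952829] topmean [ 0.50603289 -0.33845108] n59 rect [ 507.1 -339.9] [49.9 50. ] 89.0
bigb: n781 ztop 0.1273 all-mid [ 0.37339951 -0.3127106 ] topmean [ 0.37464545 -0.31187407] n95
bigs: n720 ztop 0.1085 all-mid [ 0.61277448 -0.31544655] topmean [ 0.6136843  -0.31499623] n434
board hsv [ 19 146 161]
board rect ((540.2410278320312, 6.051643371582031), (206.15823364257812, 205.87982177734375), 71.0977554321289)
floor frac 0.4035242290748899 [0.00746347 0.01867464 0.02706406]
```

View pics/crop1.png

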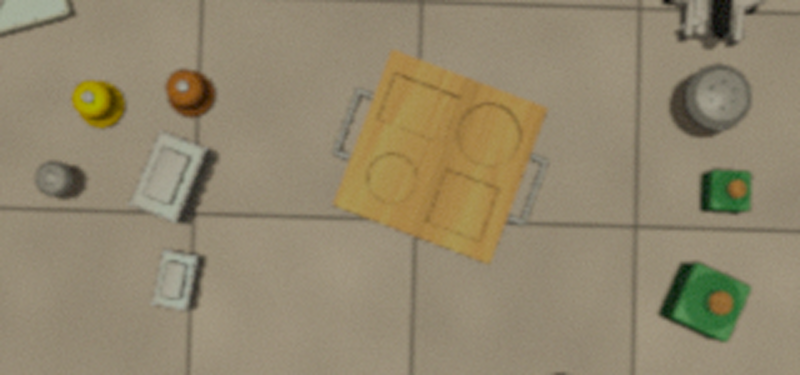

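Measurements agree with the given sizes and heights: tin 43×67 mm, bottle 50×50 mm, board 206×206 mm, tops within 4 mm. Caddy centre is (0.540, 0.006), with its x axis at -108.9°. I'll start with the bottle.

```bash
cat > arm.py <<'E'
from plant import bot
import numpy as np
C=np.array([.5402,.0061]); TH=np.radians(-108.9)
def ori(deg):
    a=np.radians(deg);c,s=np.cos(a),np.sin(a)
    return np.array([[0,c,s],[0,s,-c],[-1,0,0.]])
def best(p,deg):
    q0=bot.sense()["joints"]; o=[]
    for k in(0,180):
        q=bot.inverse_kinematics(p,ori(deg+k))
        if q is not None: o.append((np.abs(np.array(q)-q0).max(),deg+k))
    return ori(min(o)[1])
def caddy(x,y): return C+np.array([[np.cos(TH),-np.sin(TH)],[np.sin(TH),np.cos(TH)]])@[x,y]
def st(m): s=bot.sense(); print(m,"t%.1f"%s["t"],"tcp",np.round(s["tcp_pos"],4),"w%.4f"%s["grip_width"],"F",np.round(s["wrist_force"],1))
UP=.22
def pick(xy,deg,h):
    p=np.r_[xy,UP]; R=best(p,deg); bot.reach(p,R)
    bot.move_straight(np.r_[xy,h+.04],vel=.25)
    if bot.move_straight(np.r_[xy,h],vel=.08,until_force=8): st("TOUCH going down"); raise SystemExit
    bot.grab(); st("grabbed")
    bot.move_straight(np.r_[xy,h+.03],vel=.08); bot.move_straight(np.r_[xy,UP],vel=.25); st("lifted")
def place(xy,deg,h):
    p=np.r_[xy,UP]; R=best(p,deg); bot.reach(p,R); st("over")
    bot.move_straight(np.r_[xy,h+.045],vel=.2); bot.sleep(.2)
    hit=bot.move_straight(np.r_[xy,h+.0115],vel=.03,until_force=6); bot.sleep(.2); st(f"down hit={hit}")
    z=bot.sense()["tcp_pos"][2]
    if z>h+.0165: print("HIGH by",z-h-.012,"not released"); raise SystemExit
    bot.gripper_open(); st("released")
    bot.move_straight(np.r_[xy,h+.03],vel=.06); bot.move_straight(np.r_[xy,UP],vel=.3)
E
python3 - <<'E'
from arm import *
pick([.507,-.340],89,.040)
place(caddy(.046,-.046),71.1,.040)
import cv2
s=bot.sense();p,d=bot.capture("wrist");cv2.imwrite("pics/w1.png",p[:,:,::-1]);np.savez("w1.npz",d=d,T=s["tcp_pos"],R=s["ee_rot"],p=p)
E
```

```text
grabbed t3.2 tcp [ 0.5073 -0.3402  0.0406] w0.0492 F [-0.5  0.8  4.5]
lifted t4.5 tcp [ 0.5065 -0.3397  0.2181] w0.0495 F [ 0.  -0.2 -3.1]
over t5.7 tcp [ 0.482  -0.0231  0.2197] w0.0489 F [ 0.1 -0.3 -3.2]
down hit=True t7.9 tcp [ 0.4816 -0.0225  0.0526] w0.0496 F [-1.8  0.2  6.4]
released t8.3 tcp [ 0.481  -0.0224  0.0518] w0.0856 F [-0.2  0.8  0.4]
```

```bash
ls -la pics
```

```text
total 1352
drwxr-xr-x 2 agent agent   4096 Dec  4 07:01 .
drwxr-xr-x 3 agent agent   4096 Dec  4 07:01 ..
-rw-r--r-- 1 agent agent 331744 Dec  4 06:59 crop1.png
-rw-r--r-- 1 agent agent 303843 Dec  4 06:58 scene0.png
-rw-r--r-- 1 agent agent 413910 Dec  4 06:58 top0.png
-rw-r--r-- 1 agent agent 316932 Dec  4 07:01 w1.png
```

View pics/w1.png

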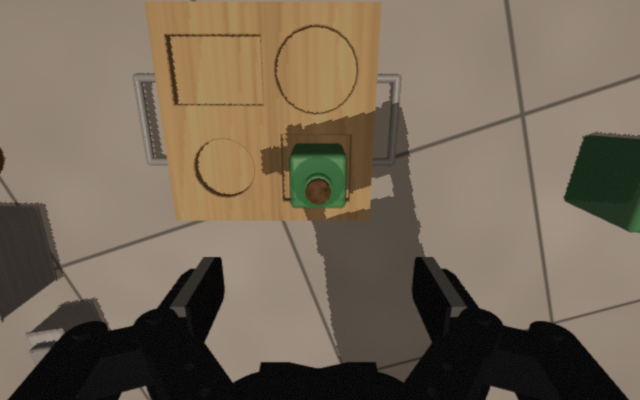

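The bottle is seated and centred in the square recess at about (318,170), and the recess layout is as assumed: oblong (217,70), large round (316,70), small round (225,167). I'll do the tin, mill and shaker the same way.

```bash
python3 - <<'E'
from arm import *
import cv2
pick([.3812,.3167],82.3,.034); place(caddy(-.046,.046),161.1,.034)
pick([.6092,.3110],45,.040); place(caddy(.046,.046),26.1,.040)
pick([.4967,.4608],45,.038); place(caddy(-.046,-.046),26.1,.038)
bot.reach(np.r_[.35,-.12,.30],best(np.r_[.35,-.12,.30],71.1)) 
s=bot.sense();p,d=bot.capture("wrist");cv2.imwrite("pics/w2.png",p[:,:,::-1])
p,d=bot.capture("scene");cv2.imwrite("pics/s2.png",p[:,:,::-1]);st("end")
E
```

```text
grabbed t12.7 tcp [0.3815 0.317  0.0345] w0.0415 F [-1.1 -0.2  5.4]
lifted t14.0 tcp [0.3807 0.3164 0.2183] w0.0414 F [ 0.8  0.2 -1.4]
over t15.7 tcp [0.5984 0.0352 0.2196] w0.0412 F [-0.8  0.1 -1.5]
down hit=True t18.0 tcp [0.5985 0.0347 0.0466] w0.0416 F [-1.8  0.1  5.1]
released t18.5 tcp [0.5979 0.0347 0.0457] w0.0855 F [ 0.  -0.   0.1]
grabbed t22.5 tcp [0.6097 0.3113 0.041 ] w0.0429 F [-0.8  0.7  5.4]
lifted t23.8 tcp [0.6087 0.3107 0.2178] w0.0426 F [ 0.7  0.  -2.6]
over t25.2 tcp [ 0.5691 -0.0514  0.2199] w0.0430 F [-0.2 -0.  -2.1]
down hit=True t27.4 tcp [ 0.5687 -0.0523  0.053 ] w0.0427 F [-1.9  0.7  6. ]
released t27.9 tcp [ 0.5681 -0.0522  0.0521] w0.0852 F [-0.3 -0.2  0.2]
grabbed t32.7 tcp [0.4973 0.4613 0.0391] w0.0417 F [1.3 1.1 5.5]
lifted t34.0 tcp [0.4963 0.4604 0.2178] w0.0415 F [ 0.1 -0.1 -2.9]
over t35.5 tcp [0.5118 0.0653 0.2199] w0.0418 F [ 0.1 -0.  -1.8]
down hit=True t37.7 tcp [0.5114 0.0645 0.0511] w0.0415 F [-1.  -0.1  6.4]
released t38.2 tcp [0.5109 0.0645 0.0504] w0.0854 F [-1.   0.5  0.2]
end t40.6 tcp [ 0.3503 -0.1197  0.2994] w0.0852 F [-0.6  0.5  0.8]
```

```bash
python3 - <<'E'
from arm import *
from vis import *
bot.reach(np.r_[.208,-.509,.25],best(np.r_[.208,-.509,.25],-67.8))
c=bot.get_calibration("top");p,d=bot.capture("top");cv2.imwrite("pics/t3.png",p[:,:,::-1]);P=cloud(d,c);V=P.reshape(-1,3);V=V[d.ravel()>0]
T=np.array([[np.cos(TH),np.sin(TH)],[-np.sin(TH),np.cos(TH)]])
L=(V[:,:2]-C)@T.T
for n,x,y,h in(("mill",46,46,.08),("bottle",46,-46,.088),("tin",-46,46,.066),("shaker",-46,-46,.072)):
    k=(np.abs(L-np.array([x,y])/1e3).max(1)<.04)&(V[:,2]>.036); q=L[k]*1e3
    print(n,"mid",np.round((q.min(0)+q.max(0))/2,1),"size",np.round(np.ptp(q,axis=0),1),"top",round(np.percentile(V[k,2],97),4),"expect",h+.012)
for n,o in(("bigtin",(.5034,.3261)),("bigb",(.3734,-.3127)),("bigs",(.6128,-.3154))):
    k=(np.abs(V[:,:2]-o).max(1)<.065)&(V[:,2]>.012); q=V[k]; print(n,(q[:,:2].min(0)+q[:,:2].max(0))/2-o,np.percentile(q[:,2],97))
a=cv2.imread("pics/s2.png")[130:330,200:460];cv2.imwrite("pics/s2c.png",cv2.resize(a,None,fx=3,fy=3,interpolation=cv2.INTER_CUBIC)[:600,:780]);st("")
E
```

```text
mill mid [48.  42.1] size [45.2 47.3] top 0.0915 expect 0.092
bottle mid [ 48.6 -45.2] size [50.2 50.1] top 0.1012 expect 0.09999999999999999
tin mid [-44.   45.6] size [66.8 43.7] top 0.0817 expect 0.078
shaker mid [-44.5 -48.2] size [41.9 42.3] top 0.0871 expect 0.08399999999999999
bigtin [-0.00064163 -0.00015608] 0.09372137848527472
bigb [0.00012745 0.00096758] 0.12663479226661675
bigs [-1.32464157e-05 -8.40241540e-05] 0.1076055518726936
 t42.2 tcp [ 0.2088 -0.5085  0.2502] w0.0857 F [-0.4  0.6  0.9]
```

View pics/s2c.png

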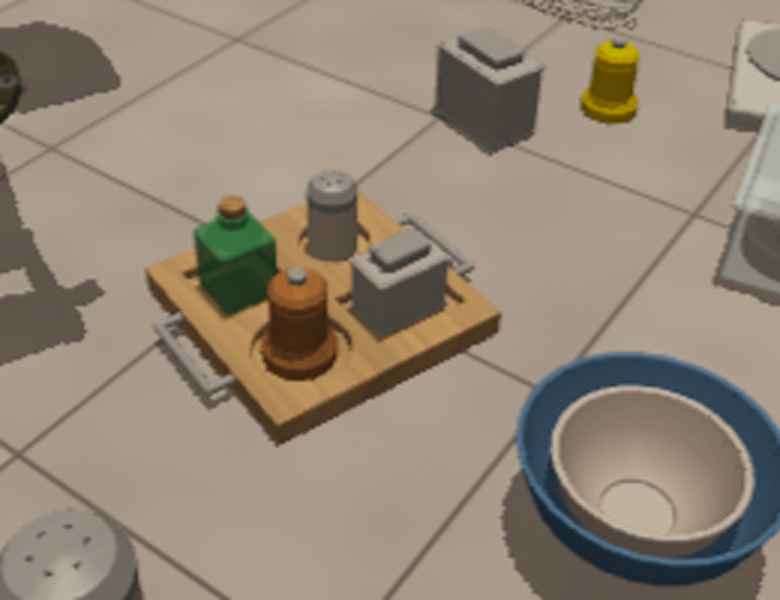

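View pics/t3.png

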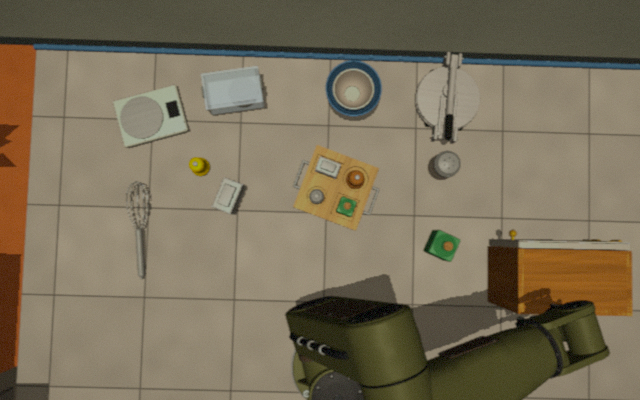

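All four stand upright inside their own recesses: in the top view the tin is at (328,167), mill (355,178), shaker (317,196) and bottle (346,206). The look-alikes haven't moved and the arm is clear, so I'm handing in.

```bash
python3 -c "
from plant import bot
bot.finish_job()"
```

```text
the job is handed in; nothing more can be done
```

The mill, small bottle, small tin and slim shaker are on the caddy, each in its own recess, and I handed the job in at about 42 s of the 109 s allowed. I viewed 6 of the 14 pictures.

- **Placing:** each piece was lowered until it touched, and all four stopped about 12.6–13.1 mm above where they stood on the table, which matches the 12 mm recess floor.
- **Position:** the final top view puts every piece within 4 mm of its recess centre on both axes. The mill is farthest off, 3.9 mm along the caddy's y axis, against 14 mm allowed.
- **Height and tilt:** the depth readings of the tops are within 1.5 mm of expected for the mill and bottle. They read 3–4 mm high for the tin and shaker. The camera read those two 2–4.5 mm high on the bare table as well, and the contact heights say they are seated. All four look upright in the pictures; I did not measure tilt.
- **Look-alikes:** the big tin, big bottle and big shaker show less than 1 mm of movement, and the yellow mill was left alone.

No check failed. `finish_job` gives no verdict, so the result itself is unconfirmed.

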